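# Snap the lid of the fittings box shut all round

## Robot

A 6-joint arm with a two-finger parallel gripper is mounted at the origin on a cart in front of the work surface, level with it; the furniture and walls round the work are solid. World frame = base frame: x ahead of the robot, y to its left, z up, the work surface at z = 0. Lengths are in m, angles in degrees, forces in N, time in s.
With the tool pointing down it reaches from about 0.25 to 0.725 m from the base axis. Payload 9.7 kg.
Tool frame: the origin (TCP) lies where the fingers leave the gripper's body, on its centre line; the fingertips stand 73 mm ahead of it and the grasp point (between the pads) lies 54 mm ahead of it; z points along the fingers, y is the line along which they close (so a half turn about z gives the same grasp; the last joint's range is limited). The gripper opens to 85 mm and grips with 20 to 120 N. Pads are 22 mm wide; open, the fingers measure 114 mm over their backs; the gripper's body (76 mm by 85 mm) begins 54 mm behind the grasp point. The pads swing forward as they close: fully open they stand 13 mm farther back than shut.
Start: joints at [-63.426, 4.979, 10.078, 95.1, 0, 90], TCP at [0.246, -0.492, 0.304] pointing down, gripper open.
Joint ranges: [-179.16, 179.16], [-48.56, 103.87], [-65.8, 70.77], [-126.05, 130.52], [-82.76, 87.17], [-180, 180]. Speed limits (degrees/s): [127.2, 127.2, 147.25, 180, 180, 180].

## Interface

Orientations are given as [roll, pitch, yaw] about the fixed x, y, z axes, in that order (R = Rz(yaw) Ry(pitch) Rx(roll)).
In Python, from workcell import sensors, imaging, bot gives the robot as it stands.
- The arm moves only by the tool apply_moves, never from a script. Its argument "rows" is a list of rows, each a list of 3 entries, a list of its own where there are three numbers: the shift along the tool's x, y, z in units of 10 cm (1.0 is 10 cm), then the turn, a rotation vector about the tool's x, y, z in units of 30 degrees (1.0 is 30 degrees), then the opening, from 0 (shut) to 1 (fully open). A call has 1 to 20 rows; each row is the pose to reach, as a shift and turn from the pose commanded when the call began, along the tool's axes at that moment; what a row does not reach only later rows make up. A row lasts 1/10 s, in which the tool goes at most 50 mm and 8.59 degrees, less where a joint would pass 70% of its speed; a pose out of reach is approached as far as the arm can. A call with a number of a shift or a turn outside -1 to 1 is refused whole. A call with a gripper value outside its range is refused whole. The fingers move at their own pace and stop on an object; "force" is the grip in N (left out, the last holds). Time passes only in rows, so rows that repeat a pose let the fingers close. It gives the time, the measured TCP pose, the force, the opening and the grip force at its end, in the units of the state.
- sensors.get_obs(): the state, without advancing time (a new reading comes with each control period).
- imaging.camera(name): name is "side" or "top"; returns (picture, depth): 420x560x3 uint8, red, green, blue; 420x560 float32, m along the optical axis (not along the pixel's ray), 0 where there is no reading.
- imaging.get_calibration(name): a dict with "intrinsics" (3x3 intrinsics, pixels), "world_from_camera" (4x4, takes a point from camera to world coordinates). Camera axes: x right, y down, z forward; pixel columns grow to the right and rows downward; lengths in m; the calibration is good to about 2 mm. A picture is of the moment at which its call begins. get_calibration takes no time and is no camera call.
- bot.job_done(): hands the job in; it is judged then, once.
The state is a dict: "time": time; "q": joint angles; "qd": joint speeds; "joint_efforts": joint torques, N m; "ee_pos": TCP position; "tcp_rot": TCP orientation; "wrist_force": force on the tool from outside, world axes, zero at the start; "torque": the same for the moment, N m; "opening": finger opening in m; "grasp_force": force on a finger pad.
Only numpy, scipy, OpenCV 4.12 (cv2) and the standard library are available. Lean on these libraries where they do the work, as an engineer would, in place of code of your own. Each camera call takes 0.05 s, during which the arm holds its last target. There are 200 camera calls.

## Task

The blue lid has only been laid on the grey box of violin fittings: shut it against the dust by pressing it down with the fingertips, corner by corner, until all four corners have clicked under their orange hooks. Press only on the blue frame, because the clear window is thin; do not pick the lid up, and leave the tools and other things around the box where they are.

Things in the scene. Friction and masses are not known exactly. Their poses are not given: they have to be found in the camera images.
- tub: light grey fittings box, 140 (x) x 190 (y) x 50 mm high, fixed to the bench top. Origin: centre of its underside, on the bench; z up, y along its length. Two orange springy snap hooks, 18 mm wide, stand outside each end wall at x = -58 and +58 mm, y = 98 to 106 mm from the middle, up to 63 mm above the bench.
- lid: loose blue lid lying on the box, 146 x 196 mm, a 4 mm plate with a 16 mm lip below that keeps it over the box; 0.15 kg. Origin: centre of the lid's underside (follows its right, -y end), axes as the box's. Its frame can twist, so each corner goes down by itself. Solid blue ends run from 45 to 98 mm from the middle along y; between them the clear window, with 21 mm wide blue side rails.
- hook_1 (a joint): outward bend (rad) of the hook at corner 1 (left near), 0 at rest; pressing that corner down bends it to about 0.05 against 5 to 14 N at the corner's pad, then the lid's edge drops under the hook's nose, it springs back to 0 and the corner stays down with up to 1.5 mm of play.
- hook_2 (a joint): outward bend (rad) of the hook at corner 2 (left far), 0 at rest; pressing that corner down bends it to about 0.05 against 5 to 14 N at the corner's pad, then the lid's edge drops under the hook's nose, it springs back to 0 and the corner stays down with up to 1.5 mm of play.
- hook_3 (a joint): outward bend (rad) of the hook at corner 3 (right far), 0 at rest; pressing that corner down bends it to about 0.05 against 5 to 14 N at the corner's pad, then the lid's edge drops under the hook's nose, it springs back to 0 and the corner stays down with up to 1.5 mm of play.
- hook_4 (a joint): outward bend (rad) of the hook at corner 4 (right near), 0 at rest; pressing that corner down bends it to about 0.05 against 5 to 14 N at the corner's pad, then the lid's edge drops under the hook's nose, it springs back to 0 and the corner stays down with up to 1.5 mm of play.
- corner_1 (a point): middle of the round ribbed press pad (27 mm across) at one corner of the lid, on the lid's top surface; seen from the lid's middle it lies at x -56, y +75 mm (left, near the robot when the box is not turned). At the start it is 65 mm above the bench (lid lying on the hooks); clicked home it is 54 mm above the bench (52.5 at the lowest while pressed).
- corner_2 (a point): middle of the round ribbed press pad (27 mm across) at one corner of the lid, on the lid's top surface; seen from the lid's middle it lies at x +56, y +75 mm (left, far). At the start it is 65 mm above the bench (lid lying on the hooks); clicked home it is 54 mm above the bench (52.5 at the lowest while pressed).
- corner_3 (a point): middle of the round ribbed press pad (27 mm across) at one corner of the lid, on the lid's top surface; seen from the lid's middle it lies at x +56, y -75 mm (right, far). At the start it is 65 mm above the bench (lid lying on the hooks); clicked home it is 54 mm above the bench (52.5 at the lowest while pressed).
- corner_4 (a point): middle of the round ribbed press pad (27 mm across) at one corner of the lid, on the lid's top surface; seen from the lid's middle it lies at x -56, y -75 mm (right, near). At the start it is 65 mm above the bench (lid lying on the hooks); clicked home it is 54 mm above the bench (52.5 at the lowest while pressed).
- pane_a: the right-hand (-y) half of the thin clear window in the lid, 105 x 45 mm; not to be pressed. Origin: centre of the lid's underside (at the window's middle edge)
- pane_b: the left-hand (+y) half of the thin clear window in the lid, 105 x 45 mm; not to be pressed. Origin: centre of the lid's underside (at the window's middle edge)
- finger_plane_big: brass finger plane, 29 x 60 x 31 mm, a bystander to leave alone; origin at the centre of its sole
- finger_plane_small: smaller brass finger plane, 23 x 48 x 25 mm, a bystander; origin at the centre of its sole
- sanding_block: cork sanding block, 46 x 90 x 27 mm, a bystander; origin at the centre of its underside
- rosin_cake: orange cake of rosin in a dark collar, 45 mm across, 16 mm high, a bystander; origin at the centre of its underside
- varnish_jar: glass jar with a black cap, 64 mm across, 76 mm high, a bystander; origin at the centre of its underside
- pencil: yellow pencil lying flat, 154 mm long, 7 mm thick, a bystander; origin at its middle, underneath
- spool_clamp: wooden spool clamp standing upright, 35 mm across, 68 mm high, a bystander; origin at the centre of its underside
Not all that is in view belongs to the job. Of the things that look like the lid, the larger one is meant.

How it is judged (in metres and radians):
At the end, for the whole second after the job is handed in: All four corner pads of the lid lie less than 56.5 mm above the underside of the box (54 mm is home, 65 mm at the start), which only a corner caught under its hook does, and the lid is at rest (z of corner_1 in the frame of tub between 0.05 and 0.0565 m and z of corner_2 in the frame of tub between 0.05 and 0.0565 m and z of corner_3 in the frame of tub between 0.05 and 0.0565 m and z of corner_4 in the frame of tub between 0.05 and 0.0565 m and linear speed of lid below 0.02 m/s); the robot touches nothing.
It fails at once if the lid is lifted: one of its corner pads rises to more than 82 mm above the bench (17 mm above the start) (z of any of corner_1, corner_2, corner_3, corner_4 in the frame of tub above 0.082 m).
It fails at once if the clear window is pressed with more than 4 N (contact force between any of the arm, the fingers and pane_a above 4 N or contact force between any of the arm, the fingers and pane_b above 4 N).
It fails at once if a tool or other thing beside the box is moved by more than 20 mm (distance of any of finger_plane_big, finger_plane_small, sanding_block, rosin_cake, varnish_jar, pencil, spool_clamp from where it was at the start of the episode above 0.02 m).
It also fails if it takes over 42 s, if anything falls off the work surface, if the arm or the gripper's body presses on something with over 40 N, if the wrist force passes 120 N, or if a joint passes its speed limit or range.

## Working session

There is one attempt and no reset: what is moved stays moved. The work goes in short steps, Python scripts to look and compute and a tool call to move; the robot and the scene stay as the last step left them, time stands still between calls to the robot, and variables do not carry over. Pictures are saved under pics/ and viewed, at most 10 in all, crops included, and the job is handed in when it is done.

Besides the shell and the picture viewer there is one more tool, called after "Emit:" as name([rows], argument=value, ...), one row to a line, values as JSON. apply_moves: Moves the arm, as the interface text tells. Its arguments: {"type":"object","properties":{"rows":{"type":"array"},"force":{"type":"number"}},"required":["rows"]}

```bash
mkdir -p pics; python3 - <<'E'
from workcell import sensors, imaging
import cv2,numpy as np
for n in("top","side"):
    p,d=imaging.camera(n); cv2.imwrite(f"pics/{n}0.png",p[:,:,::-1]); np.save(f"{n}_d.npy",d); np.save(f"{n}_p.npy",p)
    c=imaging.get_calibration(n); print(n,c["intrinsics"],c["world_from_camera"])
print(sensors.get_obs())
E
```

```text
top [[523.72712368   0.         280.472734  ]
 [  0.         523.72712368 201.66222685]
 [  0.           0.           1.        ]] [[-0.00875912 -0.99791419  0.0639574   0.43862045]
 [-0.99993089  0.0092425   0.0072658   0.00556927]
 [-0.00784177 -0.06388934 -0.99792618  1.46785622]
 [ 0.          0.          0.          1.        ]]
side [[468.44316693   0.         278.00934836]
 [  0.         468.44316693 208.61625155]
 [  0.           0.           1.        ]] [[ 0.9994042  -0.01038748  0.03291429  0.51155145]
 [-0.03434118 -0.39471987  0.91815952 -1.1454809 ]
 [ 0.00345456 -0.91874279 -0.39484142  0.59349958]
 [ 0.          0.          0.          1.        ]]
{'time': 0.1, 'q': array([-6.34279067e+01,  5.00615126e+00,  1.00405220e+01,  9.51004546e+01,
       -1.20901679e-03,  9.00017735e+01]), 'qd': array([-0.00236688, -0.1057489 ,  0.10092052, -0.02772173,  0.03723637,
        0.04616306]), 'joint_efforts': array([-1.60334512e-03, -5.21562195e+01,  4.65652013e+01,  1.60427741e-02,
        2.17587331e-05,  3.81333041e-05]), 'ee_pos': array([ 0.24596951, -0.49179792,  0.30328486]), 'tcp_rot': array([-1.79933916e+02,  1.21106150e-03,  2.65703212e+01]), 'wrist_force': array([0.07053457, 0.97337959, 0.17920562]), 'torque': array([-0.00563613, -0.01629082, -0.00490818]), 'grasp_force': 0.0, 'opening': 0.0854679020419302}
```

View pics/top0.png

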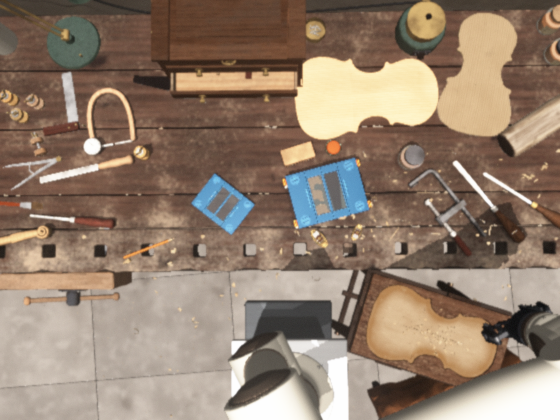

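View pics/side0.png

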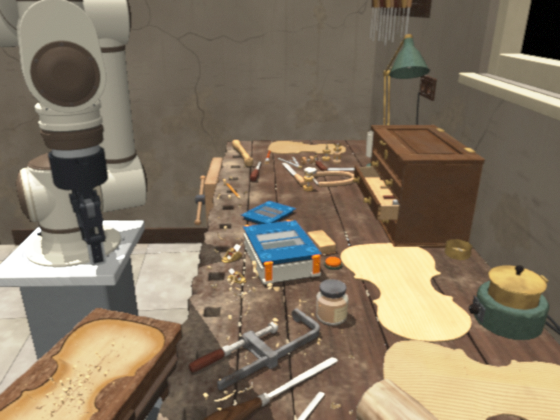

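The top view shows two blue lids. The larger one is at about (327,193), on a grey box with orange hooks. The smaller one is at (223,203), lying alone. I choose the larger at (327,193), and will measure it and check it in a close crop.

```bash
cat > h.py <<'E'
import numpy as np,cv2
from workcell import imaging
def ray(n,uv,z):
    c=imaging.get_calibration(n);K=c["intrinsics"];T=c["world_from_camera"]
    d=T[:3,:3]@np.linalg.solve(K,[uv[0],uv[1],1]);o=T[:3,3]
    return o+d*(z-o[2])/d[2]
def proj(n,P):
    c=imaging.get_calibration(n);T=np.linalg.inv(c["world_from_camera"])
    q=c["intrinsics"]@(T[:3,:3]@np.array(P)+T[:3,3]);return q[:2]/q[2]
E
python3 - <<'E'
from h import *
p=np.load("top_p.npy");d=np.load("top_d.npy")
hsv=cv2.cvtColor(p,cv2.COLOR_RGB2HSV)
m=cv2.inRange(hsv,(98,120,70),(118,255,255))
cs=cv2.findContours(m,cv2.RETR_EXTERNAL,cv2.CHAIN_APPROX_NONE)[0]
for c in cs:
    if cv2.contourArea(c)<500: continue
    W=np.array([ray("top",q[0],0.064)[:2] for q in c],np.float32)
    r=cv2.minAreaRect(W*1000); print(cv2.contourArea(c),cv2.boundingRect(c),r)
    if cv2.contourArea(c)<3000: continue
    (cx,cy),(w,h),a=r
    a=np.radians(a if h>w else a-90)   # y axis along length
    ctr=np.array([cx,cy])/1000
    R=np.array([[np.cos(a),-np.sin(a)],[np.sin(a),np.cos(a)]])
    print("yaw",np.degrees(a))
    im=p[140:250,250:450,::-1].copy(); im=cv2.resize(im,None,fx=4,fy=4,interpolation=cv2.INTER_CUBIC)
    for i,s in enumerate([(-56,75),(56,75),(56,-75),(-56,-75)]):
        P=ctr+R@np.array(s)/1000; u=proj("top",[*P,.065]); print(i+1,P,u)
        cc=tuple(int(v) for v in (u-[250,140])*4+2); cv2.circle(im,cc,5,(0,0,255),1); cv2.putText(im,str(i+1),cc,0,.7,(255,255,255),2)
        ui=u.round().astype(int); print(d[ui[1],ui[0]])
    cv2.imwrite("pics/crop1.png",im)
# orange
mo=cv2.inRange(hsv,(5,150,150),(22,255,255))
n,l,s,c=cv2.connectedComponentsWithStats(mo)
for i in range(1,n):
    if s[i,4]>5: print(s[i,4],c[i],ray("top",c[i],0.06)[:2])
E
```

```text
1679.0 (192, 174, 62, 55) ((525.3555908203125, 171.23486328125), (135.17559814453125, 100.58539581298828), 52.018104553222656)
3570.5 (286, 159, 82, 68) ((552.4022827148438, -108.75924682617188), (144.0108642578125, 194.35450744628906), 14.465956687927246)
yaw 14.465956687927246
1 [ 0.47944234 -0.05012609] [305.2498759  219.73147382]
1.3995143
2 [ 0.58789152 -0.02214796] [294.37471367 179.51776414]
1.4135479
3 [ 0.62536223 -0.1673924 ] [348.16093189 165.1576546 ]
1.4099233
4 [ 0.51691305 -0.19537053] [359.29930576 205.25988692]
1.4010326
150 [333.00666667 147.        ] [ 0.67594806 -0.12783012]
14 [357.92857143 161.57142857] [ 0.63552774 -0.19455767]
13 [283.84615385 181.53846154] [0.5832142  0.00623384]
7 [368.71428571 201.85714286] [ 0.52612646 -0.2215522 ]
61 [  8.90163934 203.57377049] [0.53047241 0.75021745]
9 [295.         222.66666667] [ 0.47195241 -0.02270845]
27 [159.44444444 243.37037037] [0.41965197 0.34175015]
70 [137.14285714 251.87142857] [0.39742831 0.40155688]
```

View pics/crop1.png

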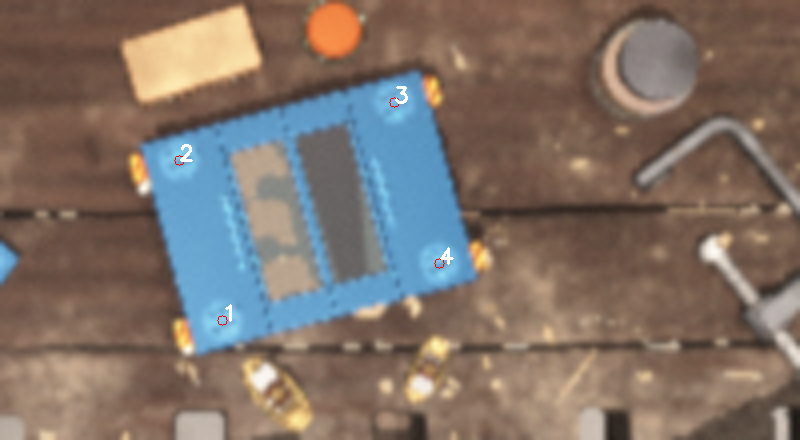

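The crop confirms my choice: the large lid with its clear window is at (327,193) in the image, and the computed marks 1–4 sit on the ribbed pads. Orange hooks show at both ends and the brass planes lie near corners 1 and 4. The other blue lid is smaller and has no hooks. Next I move over corner 4.

Emit:
apply_moves([
  [[0.47,-0.18,0],[0,0,0],0],
  [[0.94,-0.36,0],[0,0,0],0],
  [[0.94,-0.36,0],[0,0,0],0],
], force=40)

```text
time: 0.4
ee_pos: [0.3166, -0.4144, 0.3038]
tcp_rot: [-180.0, -0.1, 26.8]
wrist_force: [-0.8, 0.3, 0.5]
opening: 0.044
grasp_force: 0.0
```

Emit:
apply_moves([
  [[0.47,-0.18,0],[0,0,0],0],
  [[0.94,-0.36,0],[0,0,0],0],
  [[0.94,-0.36,0],[0,0,0],0],
])

```text
time: 0.7
ee_pos: [0.3846, -0.3402, 0.3036]
tcp_rot: [-180.0, -0.0, 26.8]
wrist_force: [-0.8, -1.0, 0.1]
opening: 0.0001
grasp_force: 0.0
```

Emit:
apply_moves([
  [[0.47,-0.18,0],[0,0,0],0],
  [[0.94,-0.36,0],[0,0,0],0],
  [[0.94,-0.36,0],[0,0,0],0],
])

```text
time: 1.0
ee_pos: [0.4524, -0.2661, 0.3032]
tcp_rot: [-179.9, -0.0, 26.8]
wrist_force: [-0.3, 0.0, -0.3]
opening: -0.0
grasp_force: 0.0
```

Emit:
apply_moves([
  [[0.47,-0.18,0.5],[0,0,0],0],
  [[0.94,-0.36,1],[0,0,0],0],
  [[0.94,-0.36,1],[0,0,0],0],
  [[0.94,-0.36,1],[0,0,0],0],
  [[0.94,-0.36,1],[0,0,0],0],
  [[0.94,-0.36,1],[0,0,0],0],
  [[0.94,-0.36,1],[0,0,0],0],
])

```text
time: 1.7
ee_pos: [0.5178, -0.1961, 0.2054]
tcp_rot: [179.9, -0.1, 26.5]
wrist_force: [-0.0, 0.1, -0.4]
opening: 0.0001
grasp_force: 0.0
```

Emit:
apply_moves([
  [[0,0,0.25],[0,0,0],0],
  [[0,0,0.5],[0,0,0],0],
  [[0,0,0.6],[0,0,0],0],
  [[0,0,0.6],[0,0,0],0],
  [[0,0,0.6],[0,0,0],0],
])

```text
time: 2.2
ee_pos: [0.5181, -0.1954, 0.1452]
tcp_rot: [179.9, -0.1, 26.5]
wrist_force: [-0.3, 0.0, 1.7]
opening: -0.0001
grasp_force: 0.0
```

```bash
python3 - <<'E'
from h import *
p,d=imaging.camera("side"); 
im=cv2.resize(p[170:310,210:390,::-1],None,fx=4,fy=4,interpolation=cv2.INTER_CUBIC)
u=(proj("side",[.517,-.195,.065])-[210,170])*4; print(u)
cv2.circle(im,tuple(int(v) for v in u),5,(0,0,255),1)
cv2.imwrite("pics/s1.png",im)
from workcell import sensors; print(sensors.get_obs()["ee_pos"])
E
```

```text
[221.75855179 345.6022923 ]
[ 0.51835902 -0.1953295   0.14548231]
```

View pics/s1.png

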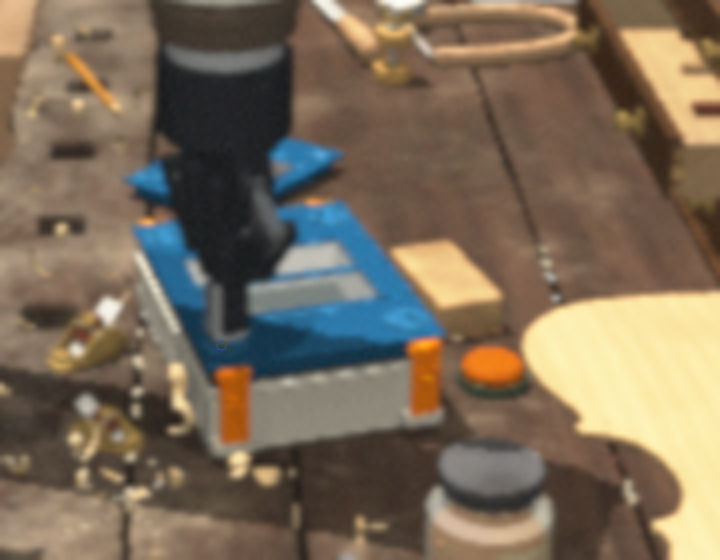

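The closed fingertips hang just above pad 4, at about (228,335) in the crop, with the pad at (222,346). They're clear of the window, so I press now.

Emit:
apply_moves([
  [[0,0,0.04],[0,0,0],0],
  [[0,0,0.07],[0,0,0],0],
  [[0,0,0.1],[0,0,0],0],
  [[0,0,0.12],[0,0,0],0],
  [[0,0,0.12],[0,0,0],0],
])

```text
time: 2.75
ee_pos: [0.5181, -0.1946, 0.1321]
tcp_rot: [-180.0, -0.0, 26.6]
wrist_force: [0.0, 1.6, 2.7]
opening: -0.0003
grasp_force: 1.1
```

Emit:
apply_moves([
  [[0,0,0.02],[0,0,0],0],
  [[0,0,0.04],[0,0,0],0],
  [[0,0,0.06],[0,0,0],0],
  [[0,0,0.07],[0,0,0],0],
  [[0,0,0.07],[0,0,0],0],
])

```text
time: 3.25
ee_pos: [0.5182, -0.1951, 0.1272]
tcp_rot: [179.9, -0.1, 26.6]
wrist_force: [-6.8, 3.5, 20.1]
opening: 0.0002
grasp_force: 10.4
```

Emit:
apply_moves([
  [[0,0,0.02],[0,0,0],0],
  [[0,0,0.02],[0,0,0],0],
  [[0,0,0.02],[0,0,0],0],
])

```text
time: 3.55
ee_pos: [0.5182, -0.1951, 0.1268]
tcp_rot: [179.8, -0.1, 26.6]
wrist_force: [-10.9, 4.5, 33.1]
opening: -0.0001
grasp_force: 16.2
```

Emit:
apply_moves([
  [[0,0,-0.2],[0,0,0],0],
  [[0,0,-0.5],[0,0,0],0],
  [[0,0,-0.5],[0,0,0],0],
  [[0,0,-0.5],[0,0,0],0],
])

```text
time: 3.95
ee_pos: [0.5181, -0.1951, 0.173]
tcp_rot: [180.0, -0.0, 26.6]
wrist_force: [-0.9, 0.1, 0.4]
opening: -0.0002
grasp_force: 0.0
```

```bash
python3 - <<'E'
from h import *
p,d=imaging.camera("side"); 
im=cv2.resize(p[200:300,230:350,::-1],None,fx=6,fy=6,interpolation=cv2.INTER_CUBIC)
cv2.imwrite("pics/s2.png",im)
E
```

```text
(no output)
```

View pics/s2.png

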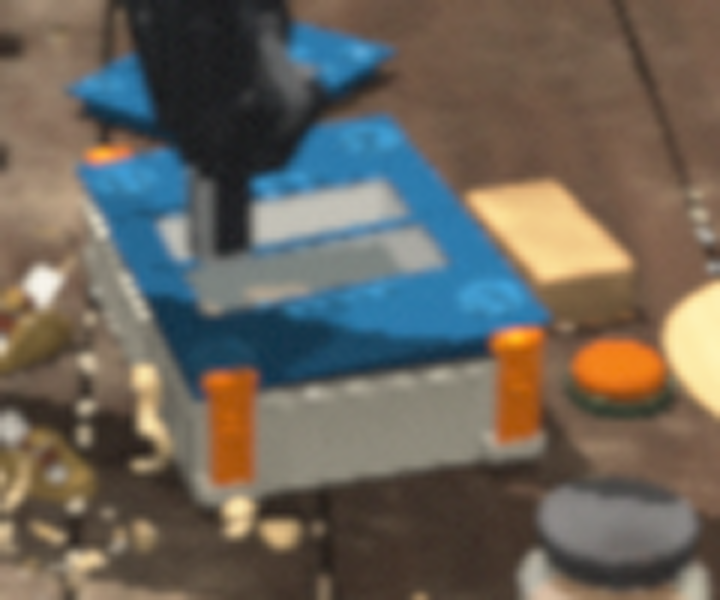

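Corner 4 is now under its hook: the hook top at (230,375) stands above the lid edge, while corner 3's lid at (515,325) still sits above its hook. Next is corner 3.

Emit:
apply_moves([
  [[0.4,0.1,0],[0,0,0],0],
  [[0.8,0.2,0],[0,0,0],0],
  [[0.8,0.2,0],[0,0,0],0],
])

```text
time: 4.3
ee_pos: [0.601, -0.1758, 0.1693]
tcp_rot: [-179.9, 0.1, 26.7]
wrist_force: [-1.4, 0.4, 0.0]
opening: -0.0002
grasp_force: 0.0
```

Emit:
apply_moves([
  [[0.28,0.03,0],[0,0,0],0],
  [[0.28,0.03,0],[0,0,0],0],
  [[0.28,0.03,0.15],[0,0,0],0],
  [[0.28,0.03,0.28],[0,0,0],0],
  [[0.28,0.03,0.28],[0,0,0],0],
  [[0.28,0.03,0.28],[0,0,0],0],
])

```text
time: 4.9
ee_pos: [0.6239, -0.1674, 0.1442]
tcp_rot: [-180.0, 0.1, 26.5]
wrist_force: [-0.4, 0.2, 0.4]
opening: 0.0001
grasp_force: 0.0
```

Emit:
apply_moves([
  [[0,0,0.03],[0,0,0],0],
  [[0,0,0.06],[0,0,0],0],
  [[0,0,0.09],[0,0,0],0],
  [[0,0,0.12],[0,0,0],0],
  [[0,0,0.15],[0,0,0],0],
  [[0,0,0.18],[0,0,0],0],
  [[0,0,0.19],[0,0,0],0],
  [[0,0,0.2],[0,0,0],0],
  [[0,0,0.2],[0,0,0],0],
])

```text
time: 5.8
ee_pos: [0.625, -0.1672, 0.1271]
tcp_rot: [179.9, -0.1, 26.6]
wrist_force: [-5.2, 2.1, 15.2]
opening: -0.0
grasp_force: 7.6
```

Emit:
apply_moves([
  [[0,0,0.02],[0,0,0],0],
  [[0,0,0.02],[0,0,0],0],
  [[0,0,0.02],[0,0,0],0],
])

```text
time: 6.1
ee_pos: [0.6251, -0.1672, 0.1267]
tcp_rot: [179.9, -0.2, 26.6]
wrist_force: [-9.5, 2.1, 25.6]
opening: -0.0
grasp_force: 12.6
```

Emit:
apply_moves([
  [[0,0,-0.2],[0,0,0],0],
  [[0,0,-0.5],[0,0,0],0],
  [[0,0,-0.5],[0,0,0],0],
  [[0,0,-0.5],[0,0,0],0],
])

```text
time: 6.5
ee_pos: [0.625, -0.1673, 0.1732]
tcp_rot: [180.0, -0.0, 26.6]
wrist_force: [0.3, 0.2, 0.0]
opening: -0.0001
grasp_force: 0.0
```

Emit:
apply_moves([
  [[0.08,-0.37,0],[0,0,0],0],
  [[0.16,-0.73,0],[0,0,0],0],
  [[0.16,-0.73,0],[0,0,0],0],
])

```text
time: 6.8
ee_pos: [0.6052, -0.0915, 0.1715]
tcp_rot: [-179.9, 0.1, 26.7]
wrist_force: [0.9, 0.1, 0.0]
opening: -0.0002
grasp_force: 0.0
```

Emit:
apply_moves([
  [[0.08,-0.37,0],[0,0,0],0],
  [[0.16,-0.73,0],[0,0,0],0],
  [[0.16,-0.73,0],[0,0,0],0],
  [[0.16,-0.73,0.15],[0,0,0],0],
  [[0.16,-0.73,0.28],[0,0,0],0],
  [[0.16,-0.73,0.28],[0,0,0],0],
  [[0.16,-0.73,0.28],[0,0,0],0],
])

```text
time: 7.5
ee_pos: [0.5878, -0.0231, 0.1437]
tcp_rot: [-179.9, 0.1, 26.5]
wrist_force: [-0.0, -0.2, 0.4]
opening: -0.0
grasp_force: 0.0
```

Emit:
apply_moves([
  [[0,0,0.03],[0,0,0],0],
  [[0,0,0.06],[0,0,0],0],
  [[0,0,0.09],[0,0,0],0],
  [[0,0,0.12],[0,0,0],0],
  [[0,0,0.15],[0,0,0],0],
  [[0,0,0.18],[0,0,0],0],
  [[0,0,0.2],[0,0,0],0],
  [[0,0,0.22],[0,0,0],0],
  [[0,0,0.22],[0,0,0],0],
])

```text
time: 8.4
ee_pos: [0.5884, -0.0222, 0.1262]
tcp_rot: [179.9, -0.2, 26.6]
wrist_force: [-8.4, -0.7, 24.6]
opening: -0.0001
grasp_force: 12.0
```

Emit:
apply_moves([
  [[0,0,-0.2],[0,0,0],0],
  [[0,0,-0.5],[0,0,0],0],
  [[0,0,-0.5],[0,0,0],0],
  [[0,0,-0.5],[0,0,0],0],
])

```text
time: 8.8
ee_pos: [0.5883, -0.0222, 0.1731]
tcp_rot: [180.0, -0.0, 26.6]
wrist_force: [0.7, -0.1, -0.4]
opening: 0.0
grasp_force: 0.0
```

Emit:
apply_moves([
  [[-0.4,-0.1,0],[0,0,0],0],
  [[-0.8,-0.2,0],[0,0,0],0],
  [[-0.8,-0.2,0],[0,0,0],0],
])

```text
time: 9.1
ee_pos: [0.5032, -0.0407, 0.1708]
tcp_rot: [-179.9, 0.3, 26.5]
wrist_force: [0.9, -0.6, -0.5]
opening: -0.0003
grasp_force: 0.0
```

Emit:
apply_moves([
  [[-0.29,-0.03,0],[0,0,0],0],
  [[-0.29,-0.03,0],[0,0,0],0],
  [[-0.29,-0.03,0.15],[0,0,0],0],
  [[-0.29,-0.03,0.28],[0,0,0],0],
  [[-0.29,-0.03,0.28],[0,0,0],0],
  [[-0.29,-0.03,0.28],[0,0,0],0],
])

```text
time: 9.7
ee_pos: [0.4803, -0.0502, 0.1438]
tcp_rot: [-179.9, 0.1, 26.6]
wrist_force: [0.6, -0.3, -0.5]
opening: -0.0002
grasp_force: 0.0
```

Now I press corner 1, lift, and move clear for a look.

Emit:
apply_moves([
  [[0,0,0.03],[0,0,0],0],
  [[0,0,0.06],[0,0,0],0],
  [[0,0,0.09],[0,0,0],0],
  [[0,0,0.12],[0,0,0],0],
  [[0,0,0.15],[0,0,0],0],
  [[0,0,0.18],[0,0,0],0],
  [[0,0,0.2],[0,0,0],0],
  [[0,0,0.22],[0,0,0],0],
  [[0,0,0.22],[0,0,0],0],
])

```text
time: 10.6
ee_pos: [0.4805, -0.0505, 0.1258]
tcp_rot: [179.9, -0.1, 26.6]
wrist_force: [-11.3, 0.4, 28.5]
opening: -0.0
grasp_force: 14.3
```

Emit:
apply_moves([
  [[0,0,-0.3],[0,0,0],0],
  [[0,0,-0.7],[0,0,0],0],
  [[0,0,-1.0],[0,0,0],0],
  [[0,0,-1.0],[0,0,0],0],
  [[0,0,-1.0],[0,0,0],0],
])

```text
time: 11.1
ee_pos: [0.4806, -0.0505, 0.223]
tcp_rot: [180.0, -0.1, 26.6]
wrist_force: [-0.3, 0.7, 0.3]
opening: -0.0002
grasp_force: 0.0
```

Emit:
apply_moves([
  [[-0.3,0,-0.5],[0,0,0],0],
  [[-0.6,0,-1.0],[0,0,0],0],
  [[-0.9,0,-1.0],[0,0,0],0],
  [[-0.9,0,-1.0],[0,0,0],0],
  [[-0.9,0,-1.0],[0,0,0],0],
  [[-0.9,0,-1.0],[0,0,0],0],
])

```text
time: 11.7
ee_pos: [0.4001, -0.0906, 0.3213]
tcp_rot: [-179.9, 0.1, 26.6]
wrist_force: [1.0, -0.3, -0.2]
opening: -0.0002
grasp_force: 0.0
```

```bash
python3 - <<'E'
from h import *
P=[(.4794,-.0501),(.5879,-.0221),(.6254,-.1674),(.5169,-.1954)]
p0=np.load("side_p.npy");d0={n:np.load(n+"_d.npy") for n in("side","top")}
for n in("side","top"):
    p,d=imaging.camera(n)
    T=imaging.get_calibration(n)["world_from_camera"];K=imaging.get_calibration(n)["intrinsics"]
    for i,q in enumerate(P):
        out=[]
        for D,z in((d0[n],.065),(d,.056)):
            u=proj(n,[*q,z]).round().astype(int)
            zs=[]
            for y in range(-2,3):
                for x in range(-2,3):
                    a,b=u[0]+x,u[1]+y
                    zs.append((T@np.append(np.linalg.solve(K,[a,b,1])*D[b,a],1))[2])
            out.append(round(float(np.median(zs))*1000,1))
        print(n,i+1,out)
    a=(200,300,230,350) if n=="side" else (135,245,260,390)
    im=cv2.resize(p[a[0]:a[1],a[2]:a[3],::-1],None,fx=5,fy=5,interpolation=cv2.INTER_CUBIC)
    cv2.imwrite(f"pics/{n}_end.png",im)
E
```

```text
side 1 [65.3, 54.7]
side 2 [64.8, 54.8]
side 3 [65.3, 54.9]
side 4 [65.1, 54.7]
top 1 [65.5, 54.6]
top 2 [65.7, 54.4]
top 3 [65.7, 54.9]
top 4 [64.8, 55.7]
```

View pics/side_end.png

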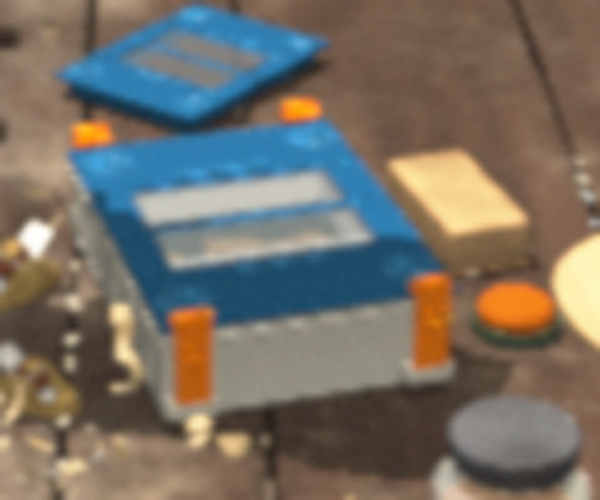

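View pics/top_end.png

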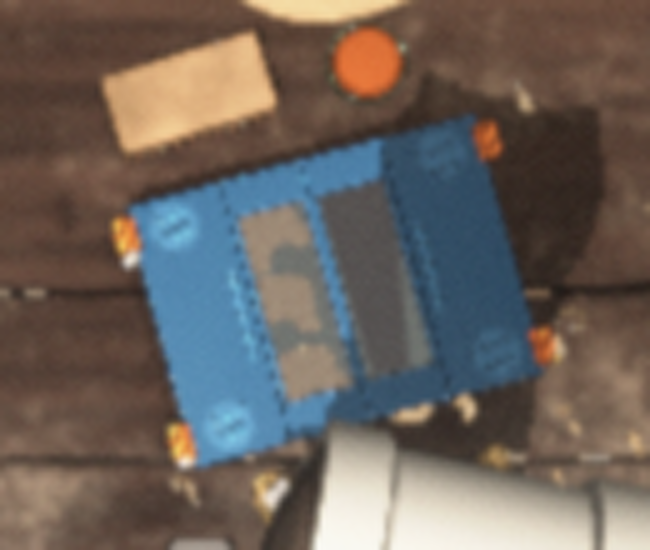

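All four hook tops now stand above the lid in the side crop, at (192,315), (432,280), (92,132) and (300,107). The depth readings put every pad at about 55 mm, and the tools haven't been disturbed. I'm handing the job in.

```bash
python3 -c "
from workcell import bot
print(bot.job_done())"
```

```text
the job is handed in; nothing more can be done
None
```

The lid is shut: all four corners are under their hooks, with the pads measured at about 55 mm, the window and tools untouched, and the job handed in after about 12 s (the hand-in returned no verdict).

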